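Light a specimen vial on the viewing stand

TASK

With the shutter still closed, stand the blue-capped specimen vial upright in the middle of the small raised pedestal of the viewing stand and let go of it, setting it down rather than dropping it. Then pull the red shutter knob on top of the lamp housing out against its spring until the yellow pointer stands over the red mark, and keep hold of it there: the job finishes with the gripper still holding the shutter at the mark. Leave all the other vials, bottles and glassware where they are.

Things in the scene. Friction and masses are not known exactly. Their poses are not given: they have to be found in the camera images.
- vial_blue: The specimen vial to move: upright glass cylinder 32 mm in diameter and 50 mm high with a paper label, and a BLUE cap 29 mm in diameter and 16 mm high on it (66 mm high in all), 60 g give or take a third; its origin is the centre of its underside.
- vial_white: A like vial with a WHITE cap, to be left alone; same sizes; its origin is the centre of its underside.
- vial_green: A like vial with a GREEN cap, to be left alone; same sizes; its origin is the centre of its underside.
- stand: Fixed viewing stand, turned by its yaw. Black base plate 210 (x) by 250 (y) by 10 mm; on it a grey lamp housing 170 (x) by 84 (y) mm, top 125 mm above the bench, centred at x = 0, y = +65 mm; aluminium pedestal at x = +35, y = -70 mm. The shutter on the housing is pulled towards the stand's -x. Origin: centre of the plate's underside; x points away from the robot's side, y left, z up.
- pedestal_top (a point): Centre of the flat round top of the aluminium pedestal, 50 mm above the bench, 40 mm in diameter: the vial stands here. Its axis is 93 mm from the housing's side (86 mm from the thin dark shutter blade hanging there) and 135 mm sideways from the knob.
- shutter: Spring-return shutter: dark carriage (50 by 30 mm, 11 mm high) on the housing's top with knob, pointer and a hanging blade. Slides along the stand's -x from closed (start, knob at stand x = +35 mm) to an end stop at 75 mm, past the mark. The spring pulls it shut with 3 N plus 1 N per 10 mm; let go, it snaps shut. Origin: on the knob's axis at the housing's top; axes as the stand's.
- pull_knob (a point): Grip point of the red knob: on its axis at mid-height, 156 mm above the bench. The knob is an upright cylinder 22 mm in diameter, from 139 to 173 mm above the bench, free all round, fixed to the carriage.
- pointer (a point): Middle of the yellow pointer, a bar 3 mm wide (x) and 24 mm long (y) that sticks out to the left of the carriage over the scale, 31 mm to the left (stand's +y) of the knob's axis and at the same x in the stand; moves with the knob.
- mark_centre (a point): Centre of the red mark, a flat bright-red band 12 mm wide along the pull (stand's x) and 20 mm across, fixed on the white scale left of the carriage. The pointer passes just above it; axes as the stand's. It lies 30 to 58 mm along the pull from the pointer's closed position.
- amber_bottle: Amber reagent bottle, 60 mm in diameter, 130 mm high, leave alone; its origin is the centre of its underside.
- beaker: Glass beaker, 70 mm across the rim, 85 mm high, leave alone; its origin is the centre of its underside.
- petri_dish: Covered round dish, 94 mm in diameter, 20 mm high, leave alone; its origin is the centre of its underside.
- slide_box: Blue box of microscope slides, 85 x 100 x 35 mm, leave alone; its origin is the centre of its underside.
- water_bottle: Clear bottle with blue cap, 64 mm in diameter, 200 mm high, leave alone; its origin is the centre of its underside.
There are look-alikes about, which are no part of the job. Leave any purple look-alike of the vial_blue alone.

How it is judged (in metres and radians):
On the way, in this order (a step that is already met when the one before it is completed fails the run):
1. the blue-capped vial stands on the pedestal, released, with the shutter still closed (horizontal distance between vial_blue and pedestal_top below 0.01 m and z of vial_blue in the frame of pedestal_top between -0.004 and 0.004 m and angle between vial_blue's own z axis and vertical below 0.1 rad and contact force between the fingers and vial_blue below 0.05 N and linear speed of vial_blue below 0.02 m/s and x of pointer in the frame of stand above 0.03 m), for 0.3 s.
2. the fingers hold the shutter with its pointer over the red mark (x of pointer in the frame of mark_centre between -0.006 and 0.006 m and contact force between the fingers and shutter above 2 N and linear speed of shutter below 0.01 m/s and contact force between shutter and vial_blue below 0.05 N and contact force between shutter and vial_white below 0.05 N and contact force between shutter and vial_green below 0.05 N and contact force between shutter and amber_bottle below 0.05 N and contact force between shutter and beaker below 0.05 N and contact force between shutter and petri_dish below 0.05 N and contact force between shutter and slide_box below 0.05 N and contact force between shutter and water_bottle below 0.05 N), for 0.5 s.
At the end, for the whole second after the job is handed in: Blue-capped vial upright (0.1 rad), still and untouched on the pedestal, axis within 10 mm of its centre and underside within 4 mm of its top; pointer within 6 mm of the mark's centre along the pull, at rest, held there by the fingers (over 2 N) and by no other object (all of step 2 and horizontal distance between vial_blue and pedestal_top below 0.01 m and z of vial_blue in the frame of pedestal_top between -0.004 and 0.004 m and angle between vial_blue's own z axis and vertical below 0.1 rad and contact force between the fingers and vial_blue below 0.05 N and linear speed of vial_blue below 0.02 m/s); the arm keeps its last pose, push and grip.
It fails at once if the blue-capped vial is let go more than 15 mm above the pedestal top (z of vial_blue in the frame of pedestal_top above 0.015 m and contact force between the fingers and vial_blue below 0.01 N).
It fails at once if another vial or object is shifted by more than 30 mm or knocked over (distance of any of vial_white, vial_green, amber_bottle, beaker, petri_dish, slide_box, water_bottle from where it was at the start of the episode above 0.03 m or angle between any of vial_white, vial_green, amber_bottle, beaker, petri_dish, slide_box, water_bottle's own z axis and vertical above 0.4 rad).
It also fails if it takes over 45 s, if anything falls off the work surface, if the arm or the gripper's body presses on something with over 40 N, if the wrist force passes 120 N, or if a joint passes its speed limit or range.

ROBOT

A 6-joint arm with a two-finger parallel gripper is mounted at the origin on the work surface. World frame = base frame: x ahead of the robot, y to its left, z up, the work surface at z = 0. Lengths are in mm, angles in rad, forces in N, time in s.
With the tool pointing down it reaches from about 350 to 775 mm from the base axis. Payload 7.3 kg.
Tool frame: the origin (TCP) lies on the front face of the gripper's body, between the roots of the fingers; the fingertips stand 66 mm ahead of it and the grasp point (between the pads) lies 47 mm ahead of it (bot.tip_extent is the distance from the TCP to the fingertips, in mm); z points along the fingers, y is the line along which they close (so a half turn about z gives the same grasp; the last joint's range is limited). The gripper opens to 92 mm and grips with 3 to 60 N. Pads are 19 mm wide; open, the fingers measure 130 mm over their backs; the gripper's body (75 mm by 190 mm) begins 47 mm behind the grasp point.
Start: joints at [-1.465, 0.342, 1.524, -0, 1.275, -0.146], TCP at [130.824, -508.452, 292.241] pointing down, gripper open.
Joint ranges: [-2.53, 2.53], [-0.77, 2.02], [0.04, 2.7], [-1, 4.14], [0.28, 2.66], [-3.11, 3.11]. Speed limits (rad/s): [2.57, 2.57, 3.14, 3.14, 3.14, 3.14].

INTERFACE

Orientations are given as [roll, pitch, yaw] about the fixed x, y, z axes, in that order (R = Rz(yaw) Ry(pitch) Rx(roll)).
In Python, from plant import readout, viewer, order, bot gives the robot as it stands.
- The arm moves only by the shell command python3 -m creep 'ROWS'. ROWS is text: rows parted by semicolons, each of 7 numbers parted by spaces: the shift along the world's x, y, z in m, then the turn, a rotation vector about the world's x, y, z in rad, then the opening in per cent of the stroke, from 0 (shut) to 100 (fully open). A call has 1 to 8 rows; each row shifts and turns the commanded pose from where the row before left it; what a row does not reach is not made up. A row lasts 1/12 s, in which the tool goes at most 41.7 mm and 7.16 degrees, less where a joint would pass 70% of its speed; a pose out of reach is approached as far as the arm can. A call is refused whole if a number of a shift passes 0.0417 or a number of a turn 0.125, either way. A call with a gripper value outside its range is refused whole. The fingers move at their own pace and stop on an object; the grip force is fixed at half the most. Time passes only in rows, so rows that do not move let the fingers close. It gives the time, the measured TCP pose, the force, the opening and the grip force at its end, in the units of the state.
- readout.get_obs(): the state, without advancing time (a new reading comes with each control period).
- viewer.capture(name): name is "scene" or "top"; returns the picture (420x560x3 uint8, red, green, blue); there is no depth.
- viewer.camera_info(name): a dict with "fx", "fy", "cx", "cy" (pixels), "origin" and "rotation" of the camera in the world. Camera axes: x right, y up, looking along -z (the intrinsics and any distortion apply to the point x, -y, -z); pixel columns grow to the right and rows downward; lengths in mm; the calibration is good to about 2 mm. A picture is of the moment at which its call begins. camera_info takes no time and is no camera call.
- order.close_job(): hands the job in; it is judged then, once.
The state is a dict: "time": time; "joint_positions": joint angles; "dq": joint speeds; "tau": joint torques, N m; "tool_pos": TCP position; "tcp_rot": TCP orientation; "contact_force": force on the tool from outside, world axes, zero at the start; "moment": the same for the moment, N m; "grip_width": finger opening in mm; "finger_force": force on a finger pad.
Only numpy, scipy, OpenCV 4.12 (cv2) and the standard library are available. Lean on these libraries where they do the work, as an engineer would, in place of code of your own. Each camera call takes 0.05 s, during which the arm holds its last target. There are 200 camera calls.

## Working session

There is one attempt and no reset: what is moved stays moved. The work goes in short steps, Python scripts to look and compute and a shell command to move; the robot and the scene stay as the last step left them, time stands still between calls to the robot, and variables do not carry over. Pictures are saved under pics/ and viewed, at most 10 in all, crops included, and the job is handed in when it is done.

```bash
mkdir -p pics; ls
python3 - <<'E'
from plant import readout, viewer, order, bot
import cv2
for n in("scene","top"):
    i=viewer.camera_info(n); print(n,i)
    cv2.imwrite(f"pics/{n}0.png",viewer.capture(n)[:,:,::-1])
print(readout.get_obs())
E
```

```text
pics
scene {'fx': 417.2118225439665, 'fy': 417.2118225439665, 'cx': 272.23346764626524, 'cy': 211.5262182995303, 'origin': array([1317.62516206, -354.62033876,  753.13564492]), 'rotation': array([0.94210316, 0.02397231, 0.97170404])}
top {'fx': 407.9334858728412, 'fy': 407.9334858728412, 'cx': 277.3213402956848, 'cy': 208.99546379538398, 'origin': array([ 408.65474461,  117.74345619, 1493.90672672]), 'rotation': array([ 0.12446028,  0.00373588, -1.56166652])}
{'time': 0.1, 'joint_positions': array([-1.46500322e+00,  3.42660182e-01,  1.52491602e+00,  1.08822803e-05,
        1.27539676e+00, -1.45992819e-01]), 'dq': array([ 5.15752675e-05, -4.95845256e-04, -2.46702690e-03,  1.07940666e-03,
       -2.26774299e-04,  9.04695974e-04]), 'tau': array([ 1.43660036e-03, -4.32005811e+01, -2.44693959e+01,  7.19862012e-02,
        5.25501603e-02, -5.29328952e-05]), 'tool_pos': array([ 130.79429449, -508.16769972,  291.61260244]), 'tcp_rot': array([-3.14022854e+00, -2.11096659e-04,  2.51782602e-01]), 'contact_force': array([ 0.07221254, -1.1968771 ,  0.16418578]), 'moment': array([-0.03822937,  0.05648546,  0.08651279]), 'finger_force': 0.0, 'grip_width': 91.81267649716007}
```

View pics/scene0.png

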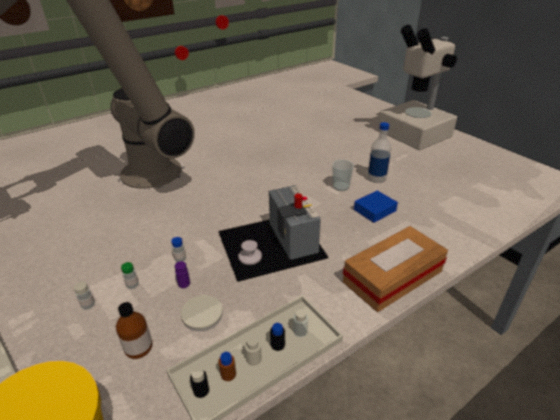

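View pics/top0.png

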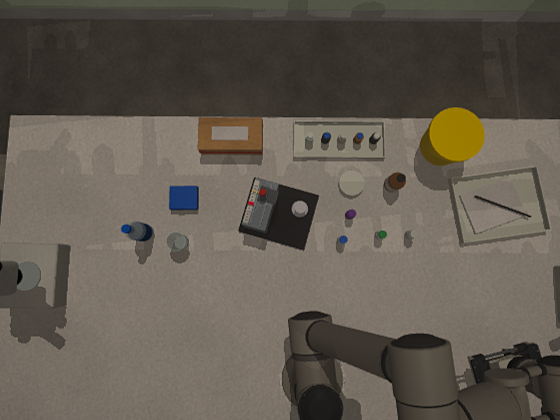

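Blue-cap candidates in the top image: the vial at (343,240), the purple look-alike at (350,214), tray bottles at (326,138) and (359,138), and the water bottle at (127,229). By the description I choose (343,240), which is (178,249) in the scene image. I'll check it in one close crop.

```bash
cat > h.py <<'E'
from plant import readout, viewer, order, bot
import cv2, numpy as np
from scipy.spatial.transform import Rotation as R
from scipy.optimize import least_squares
def cam(n):
    i=viewer.camera_info(n); return i,R.from_euler('xyz',i['rotation']).as_matrix()
def proj(n,p):
    i,M=cam(n); c=(np.atleast_2d(p)-i['origin'])@M
    return np.c_[i['cx']+i['fx']*c[:,0]/-c[:,2], i['cy']+i['fy']*-c[:,1]/-c[:,2]]
def onz(n,uv,z):
    i,M=cam(n); d=M@np.array([(uv[0]-i['cx'])/i['fx'],-(uv[1]-i['cy'])/i['fy'],-1])
    return i['origin']+d*(z-i['origin'][2])/d[2]
def tri(us,ut):
    r=least_squares(lambda p:np.r_[proj('scene',p)[0]-us,proj('top',p)[0]-ut],[450,0,50])
    return r.x,r.fun
def crop(im,x,y,w,h,s): return cv2.resize(im[y:y+h,x:x+w],None,fx=s,fy=s,interpolation=cv2.INTER_CUBIC)
E
python3 - <<'E'
from h import *
s=cv2.imread('pics/scene0.png');t=cv2.imread('pics/top0.png')
a=crop(s,160,180,200,110,4);b=crop(t,230,170,200,90,4)
cv2.imwrite('pics/c1.png',cv2.resize(np.vstack([a,b]),None,fx=.75,fy=.75,interpolation=cv2.INTER_AREA))
print(tri([178,242],[343,239]))
print(tri([298,200],[262,191]))
print(tri([249,245],[300,208.5]), onz('top',[300,208.5],50),onz('top',[343,239.5],66))
E
```

```text
(array([ 485.0111196 , -104.20384567,   58.76507241]), array([-0.58975102,  0.024986  , -0.74934465, -0.30132833]))
(array([634.16508019, 174.17485331, 160.3837863 ]), array([ 0.37260849, -0.05178574,  0.4137321 ,  0.27664615]))
(array([592.89229128,  45.52768605,  48.07338894]), array([-0.39426719,  0.03800295, -0.47964502, -0.26083335])) [591.72372247  43.91120701  50.        ] [ 481.85390277 -105.67099008   66.        ]
```

View pics/c1.png

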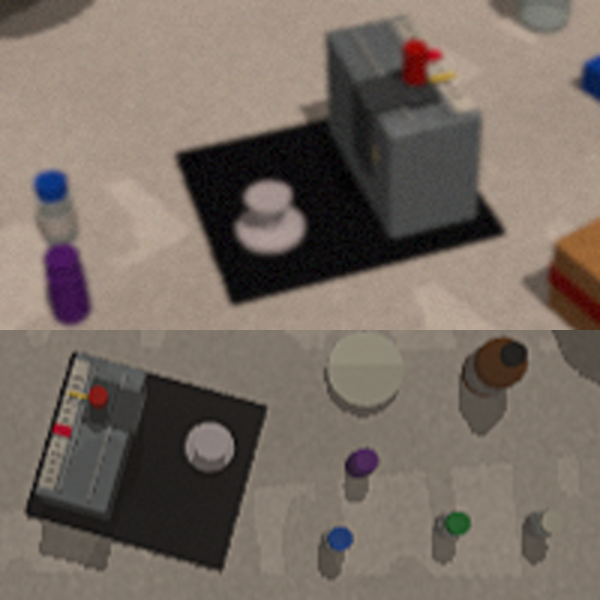

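Run:
```python
from h import *
s=cv2.imread('pics/scene0.png');t=cv2.imread('pics/top0.png')
def cen(im,box,h0,h1,smin,vmin,name):
    x,y,w,h=box; hsv=cv2.cvtColor(im[y:y+h,x:x+w],cv2.COLOR_BGR2HSV)
    H=hsv[...,0].astype(int); ok=((H>=h0)&(H<=h1) if h0<=h1 else (H>=h0)|(H<=h1))&(hsv[...,1]>smin)&(hsv[...,2]>vmin)
    n,l,st,c=cv2.connectedComponentsWithStats(ok.astype(np.uint8)); 
    for k in np.argsort(-st[1:,4])[:3]+1: print(name,np.round(c[k]+[x,y],2),st[k,4],st[k,:4]+[x,y,0,0])
cen(s,(165,230,30,30),100,130,120,60,'cap s');cen(t,(330,228,25,25),100,130,100,50,'cap t')
cen(s,(285,185,40,30),165,8,120,80,'red s');cen(t,(240,180,35,35),165,8,100,60,'red t')
cen(s,(285,185,40,30),18,35,110,80,'yel s');cen(t,(240,180,35,35),15,35,80,60,'yel t')
# stand fit
P=np.array([[105,-125,10],[-105,-125,10],[-105,125,10]]);ut=np.array([[319,195],[304,250],[239,231]])
Q=np.array([[-105,-125,10],[105,-125,10],[105,125,10]]);us=np.array([[219.3,231.7],[237.7,280.7],[327.7,258.3]])
def W(p,L): return R.from_euler('z',p[2]).apply(L)+[p[0],p[1],0]
f=lambda p:np.r_[(proj('top',W(p,P))-ut).ravel(),(proj('scene',W(p,Q))-us).ravel()]
r=least_squares(f,[560,100,-.26]);print(r.x,np.round(r.fun,2))
ks=np.array([[35,-70,50],[35,65,173],[35,65,156],[35,96,140]])
print(W(r.x,ks).round(1));print(proj('top',W(r.x,ks)).round(1));print(proj('scene',W(r.x,ks)).round(1))
```

```text
cap s [176.57 241.65] 82 [172 237  10  10]
cap t [342.91 239.09] 47 [339 236   8   8]
red s [298.9  199.65] 124 [294 193  13  15]
red t [262.17 191.61] 41 [259 188   7   8]
red t [250.36 203.  ] 25 [247 201   7   5]
yel s [306.37 205.47] 19 [303 204   8   4]
yel t [255.46 191.08] 13 [253 190   6   3]
[ 5.83360369e+02  1.20092646e+02 -2.71402053e-01] [ 0.15 -0.94 -0.21 -0.89 -1.31 -0.96 -1.67 -0.81 -1.32 -0.06  0.93 -1.35]
[[598.3  43.3  50. ]
 [634.5 173.3 173. ]
 [634.5 173.3 156. ]
 [642.8 203.2 140. ]]
[[300.2 206.7]
 [262.5 190.5]
 [262.7 191.4]
 [254.1 189.7]]
[[248.9 245.9]
 [298.2 195.9]
 [298.2 201.6]
 [309.4 204.3]]
```

Run:
```python
from h import *
s=cv2.imread('pics/scene0.png');t=cv2.imread('pics/top0.png')
a=crop(s,230,230,40,40,10);b=crop(t,280,190,40,40,10)
o=np.hstack([a,b]);o=cv2.convertScaleAbs(o,alpha=1.3)
cv2.imwrite('pics/c2.png',o)
x,y=285,192;g=cv2.cvtColor(t[y:y+35,x:x+32],cv2.COLOR_BGR2GRAY);m=g>75
n,l,st,c=cv2.connectedComponentsWithStats(m.astype(np.uint8));print(c+[x,y],st)
```

```text
[[299.2686747  208.58433735]
 [313.5        192.57142857]
 [299.50248756 208.27363184]
 [314.37333333 218.61333333]] [[  0   0  32  35 830]
 [ 24   0   8   3  14]
 [  7   9  16  16 201]
 [ 26  13   6  22  75]]
```

View pics/c2.png

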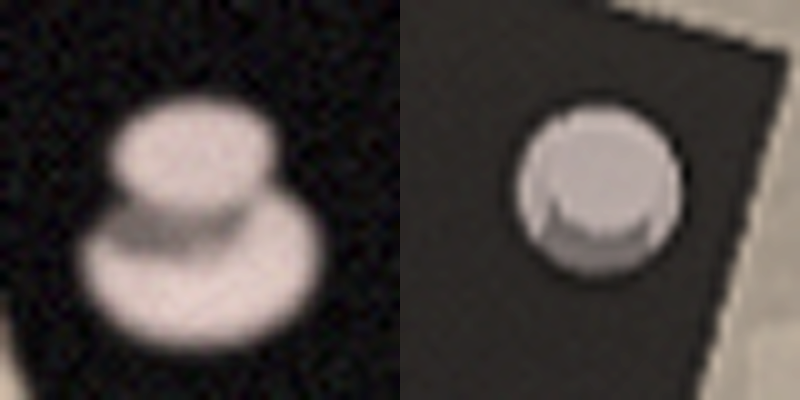

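Run:
```python
from h import *
P=np.array([[105,-125,10],[-105,-125,10],[-105,125,10],[35,-70,50],[35,-70,50],[35,65,156]]);ut=np.array([[319,195],[304,250],[239,231],[300.05,207.2],[300.05,207.2],[262.2,191.6]])
Q=np.array([[-105,-125,10],[105,-125,10],[105,125,10],[35,-70,50],[35,-70,50],[35,65,156]]);us=np.array([[219.3,231.7],[237.7,280.7],[327.7,258.3],[248.85,244.85],[248.85,244.85],[298,201]])
def W(p,L): return R.from_euler('z',p[2]).apply(L)+[p[0],p[1],0]
f=lambda p:np.r_[(proj('top',W(p,P))-ut).ravel(),(proj('scene',W(p,Q))-us).ravel()]
r=least_squares(f,[560,100,-.26],loss='soft_l1');print(r.x,np.round(r.fun,2))
ks=np.array([[35,-70,50],[35,65,156]])
print(W(r.x,ks).round(1))
print('ped tri',tri([248.85,244.85],[300.05,207.2]))
print('cap tri',tri([176.57,241.65],[342.91,239.09]),onz('top',[342.91,239.09],64),onz('scene',[176.57,241.65],58))
for n,uv in(('mark',[250.36,203]),('ptr',[255.46,191.08]),('knob',[262.17,191.61])):
  for z in(126,132,160):
    p=onz('top',uv,z)-[r.x[0],r.x[1],0];print(n,z,R.from_euler('z',-r.x[2]).apply(p).round(1))
print('others',onz('top',[350,212],66),onz('top',[381,235],66))
```

```text
[ 5.81709815e+02  1.20711697e+02 -2.68984923e-01] [-0.07 -0.6  -0.29 -0.49 -1.44 -0.41 -0.05 -0.12 -0.05 -0.12  0.29  0.33
 -1.81 -1.1  -1.31 -0.5   0.74 -1.89 -0.01  0.67 -0.01  0.67 -0.03  0.14]
[[596.8  43.9  50. ]
 [632.7 174.1 156. ]]
ped tri (array([596.34549344,  44.15886916,  51.77515433]), array([-0.07462435,  0.00720352, -0.09099705, -0.04952075]))
cap tri (array([ 483.72277929, -105.97769761,   60.02312398]), array([-0.07404297,  0.00308629, -0.09411412, -0.03768644])) [ 483.38585299 -105.68480791   64.        ] [ 481.39116876 -105.08952854   58.        ]
mark 126 [ -8.2  96.5 126. ]
mark 132 [ -8.9  95.8 132. ]
mark 160 [-12.2  92.9 160. ]
ptr 126 [ 35.8  91.4 126. ]
ptr 132 [ 34.9  90.7 132. ]
ptr 160 [ 30.7  87.9 160. ]
knob 126 [ 40.3  68.9 126. ]
knob 132 [ 39.3  68.4 132. ]
knob 160 [ 35.1  66.  160. ]
others [ 578.79409071 -131.35843305   66.        ] [ 498.75319686 -238.62130522   66.        ]
```

```bash
python3 -m creep '0.02 0.023 0 0 0 0 100;0.025 0.029 0 0 0 0 100;0.025 0.029 0 0 0 0 100;0.025 0.029 0 0 0 0 100;0.025 0.029 0 0 0 0 100;0.025 0.029 0 0 0 0 100;0.025 0.029 0 0 0 0 100;0.025 0.029 0 0 0 0 100'; python3 -m creep '0.025 0.029 0 0 0 0 100;0.025 0.029 0 0 0 0 100;0.025 0.029 0 0 0 0 100;0.025 0.029 0 0 0 0 100;0.02 0.02 0 0 0 0 100;0 0 0 0 0 0 100;0 0 0 0 0 0 100'
```

```text
time: 0.77
tool_pos: [326.5, -280.7, 292.1]
tcp_rot: [-3.141, 0.0, 0.251]
contact_force: [0.5, -0.8, -0.3]
grip_width: 91.6
finger_force: 0.0
time: 1.35
tool_pos: [446.2, -145.3, 291.8]
tcp_rot: [-3.141, 0.001, 0.255]
contact_force: [-0.5, 0.2, 0.6]
grip_width: 91.7
finger_force: 0.0
```

```bash
python3 -m creep '0.0187 0.0197 0 0 0 0 100;0.0187 0.0197 0 0 0 0 100;0 0 -0.03 0 0 0 100;0 0 -0.04 0 0 0 100;0 0 -0.04 0 0 0 100;0 0 -0.02 0 0 0 100;0 0 0 0 0 0 100;0 0 0 0 0 0 100'
python3 - <<'E'
from h import *
s=viewer.capture('scene')[:,:,::-1]; a=crop(s,110,150,140,130,5)
p=readout.get_obs()['tool_pos'];print(p)
for q in(p,p-[0,0,66],[483.4,-105.8,66],[483.4,-105.8,0]):
    uv=proj('scene',q)[0];cv2.drawMarker(a,tuple(int(v) for v in((uv-[110,150])*5+2)),(0,255,255),0,12)
cv2.imwrite('pics/c3.png',a[:600])
E
```

```text
time: 2.02
tool_pos: [482.5, -108.0, 161.9]
tcp_rot: [-3.14, 0.002, 0.25]
contact_force: [-0.1, -0.6, 0.0]
grip_width: 92.1
finger_force: 0.0
[ 483.43831368 -108.12349372  163.21822227]
```

View pics/c3.png

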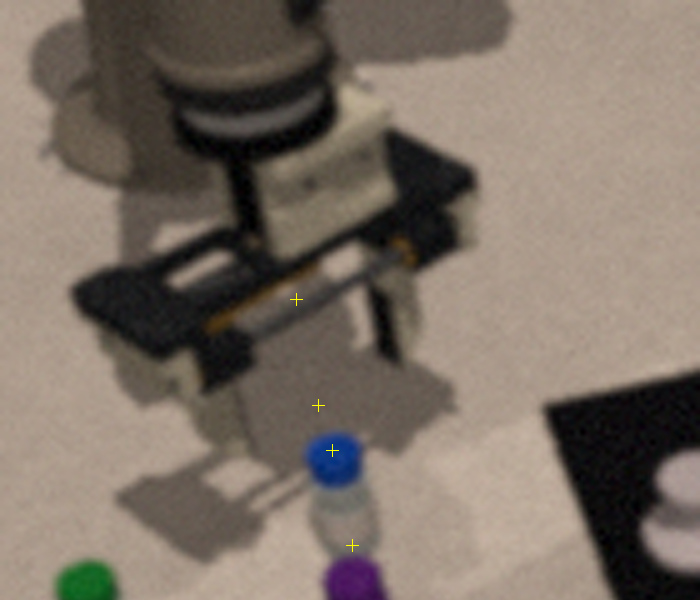

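The crop shows the blue-capped vial at c3 (335,455), centred below the open gripper, with the purple look-alike in front at (355,580). I'm descending.

```bash
python3 -m creep '0.0003 0.002 -0.03 0 0 0 100;0 0 -0.03 0 0 0 100;0 0 -0.0247 0 0 0 100;0 0 0 0 0 0 100;0 0 0 0 0 0 100;0 0 0 0 0 0 100'; python3 -m creep '0 0 0 0 0 0 20;0 0 0 0 0 0 20;0 0 0 0 0 0 20;0 0 0 0 0 0 20;0 0 0 0 0 0 20;0 0 0 0 0 0 20;0 0 0 0 0 0 20;0 0 0 0 0 0 20'
```

```text
time: 2.57
tool_pos: [484.9, -105.8, 79.8]
tcp_rot: [3.139, -0.003, 0.251]
contact_force: [-0.4, 0.0, 0.5]
grip_width: 91.7
finger_force: 0.0
time: 3.23
tool_pos: [483.5, -105.0, 77.5]
tcp_rot: [3.142, 0.0, 0.252]
contact_force: [0.5, -0.7, -0.3]
grip_width: 43.1
finger_force: 0.0
```

```bash
python3 -m creep '0 0 0 0 0 0 20;0 0 0 0 0 0 20;0 0 0 0 0 0 20;0 0 0 0 0 0 20;0 0 0 0 0 0 20;0 0 0 0 0 0 20'; python3 -c "
from h import *
print([readout.get_obs()['tool_pos'] for _ in range(2)])"
```

```text
time: 3.73
tool_pos: [483.5, -105.0, 77.5]
tcp_rot: [-3.142, 0.0, 0.252]
contact_force: [0.3, 0.1, -1.2]
grip_width: 31.8
finger_force: 30.0
[array([ 483.46045422, -105.03785104,   77.47464859]), array([ 483.46045422, -105.03785104,   77.47464859])]
```

```bash
python3 -m creep '0 0 0.01 0 0 0 20;0 0 0.03 0 0 0 20;0 0 0.03 0 0 0.105 20;0 0 0.03 0 0 0.105 20;0 0 0 0 0 0.105 20;0.01 0.014 0 0 0 0.105 20;0.015 0.02 0 0 0 0.105 20;0.015 0.02 0 0 0 0.105 20'; python3 -m creep '0.015 0.02 0 0 0 0.105 20;0.015 0.02 0 0 0 0.105 20;0.015 0.02 0 0 0 0.105 20;0.015 0.02 0 0 0 0.105 20;0.015 0.02 0 0 0 0 20;0.0132 0.015 0 0 0 0 20;0 0 0 0 0 0 20;0 0 0 0 0 0 20'
```

```text
time: 4.4
tool_pos: [523.8, -50.8, 178.8]
tcp_rot: [3.14, -0.0, 0.885]
contact_force: [0.8, 1.0, -1.0]
grip_width: 31.3
finger_force: 30.0
time: 5.07
tool_pos: [611.7, 64.7, 177.8]
tcp_rot: [-3.142, 0.0, 1.303]
contact_force: [0.1, 0.9, -0.5]
grip_width: 31.4
finger_force: 30.0
```

```bash
python3 -m creep '0 0 -0.02 0 0 0 20;0 0 -0.02 0 0 0 20;0 0 0 0 0 0 20;0 0 0 0 0 0 20'
python3 - <<'E'
from h import *
s=viewer.capture('scene')[:,:,::-1]; a=crop(s,200,170,130,110,6)
o=readout.get_obs();p=o['tool_pos'];print(p,o['tcp_rot'],o['grip_width'])
z=p[2]-77.5
for q in([p[0],p[1],z],[p[0],p[1],z+66],[596.6,44,50]):
    uv=proj('scene',q)[0];cv2.drawMarker(a,tuple(int(v) for v in((uv-[200,170])*6+3)),(0,255,255),0,12)
cv2.imwrite('pics/c4.png',a[:600])
E
```

```text
time: 5.4
tool_pos: [610.7, 63.1, 137.2]
tcp_rot: [-3.139, 0.001, 1.301]
contact_force: [0.1, -0.3, -0.8]
grip_width: 31.4
finger_force: 30.0
[611.55199729  63.20880305 138.29616065] [-3.14156398e+00  1.61950368e-04  1.30094927e+00] 31.56269885946911
```

View pics/c4.png

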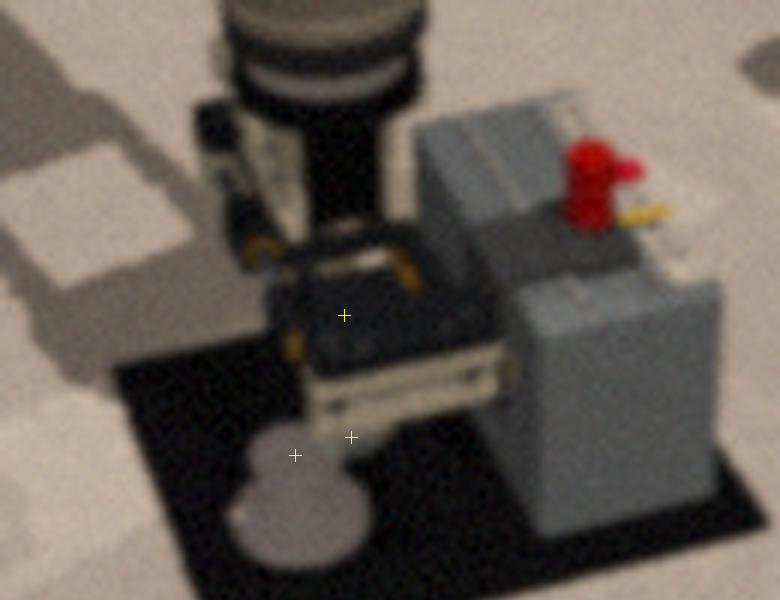

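I summed the rows wrongly and overshot by (15, 19) mm, still hovering at a vial height of about 60 mm. I'm correcting back over the pedestal.

```bash
python3 -m creep '-0.0074 -0.0097 0 0 0 0 20;-0.0074 -0.0097 0 0 0 0 20;0 0 0 0 0 0 20;0 0 0 0 0 0 20;0 0 0 0 0 0 20;0 0 0 0 0 0 20'
python3 - <<'E'
from h import *
s=viewer.capture('scene')[:,:,::-1]; t=viewer.capture('top')[:,:,::-1];a=crop(s,210,190,80,90,6)
o=readout.get_obs();p=o['tool_pos'];print(p,o['contact_force'],o['grip_width'])
z=p[2]-77.5
for q in([p[0],p[1],z],[596.6,44,50]):
    uv=proj('scene',q)[0];cv2.drawMarker(a,tuple(int(v) for v in((uv-[210,190])*6+3)),(0,255,255),0,12)
b=crop(t,265,175,50,90,6)
cv2.imwrite('pics/c5.png',np.hstack([a,b]))
E
```

```text
time: 5.95
tool_pos: [597.5, 44.9, 138.2]
tcp_rot: [3.14, -0.0, 1.302]
contact_force: [1.5, 0.3, -0.4]
grip_width: 31.5
finger_force: 30.0
[597.26119709  44.93017228 137.76895221] [-0.06359887  0.18834805 -0.82930527] 31.535981424324408
```

View pics/c5.png

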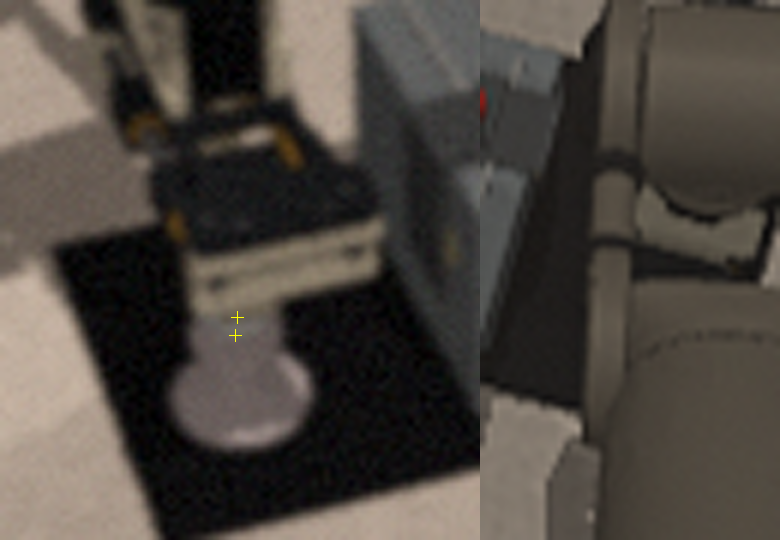

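The gripper is now in line with the pedestal. The markers for the vial foot (237,317) and pedestal centre (235,335) line up vertically. I'm lowering gently.

```bash
python3 -m creep '-0.0006 -0.0008 -0.003 0 0 0 20;0 0 -0.003 0 0 0 20;0 0 -0.002 0 0 0 20;0 0 -0.001 0 0 0 20;0 0 0 0 0 0 20;0 0 0 0 0 0 20'; python3 -m creep '0 0 -0.001 0 0 0 20;0 0 0 0 0 0 20;0 0 0 0 0 0 20'; python3 -m creep '0 0 -0.0007 0 0 0 20;0 0 0 0 0 0 20;0 0 0 0 0 0 20'
```

```text
time: 6.55
tool_pos: [596.3, 43.8, 128.4]
tcp_rot: [-3.141, 0.0, 1.302]
contact_force: [-0.2, 0.3, -0.6]
grip_width: 31.3
finger_force: 30.0
time: 6.8
tool_pos: [596.4, 43.7, 127.6]
tcp_rot: [3.141, 0.0, 1.302]
contact_force: [0.4, -0.2, -1.2]
grip_width: 31.4
finger_force: 30.0
time: 7.05
tool_pos: [596.4, 43.7, 127.5]
tcp_rot: [3.141, -0.0, 1.302]
contact_force: [-1.9, -0.5, 5.8]
grip_width: 31.3
finger_force: 30.0
```

The vial is seated (5.8 N of contact). Releasing.

```bash
python3 -m creep '0 0 0 0 0 0 45;0 0 0 0 0 0 60;0 0 0 0 0 0 60;0 0 0 0 0 0 60;0 0 0 0 0 0 60;0 0 0 0 0 0 60;0 0 0 0 0 0 60;0 0 0 0 0 0 60'; python3 -m creep '0 0 0.01 0 0 0 60;0 0 0.02 0 0 0 60;0 0 0.03 0 0 0 60;0 0 0.035 0 0 0 60;0 0 0.035 0 0 0 60;0 0 0 0 0 0 60;0 0 0 0 0 0 60'
```

```text
time: 7.72
tool_pos: [596.3, 43.7, 126.8]
tcp_rot: [3.141, 0.0, 1.302]
contact_force: [-0.1, -0.4, 0.0]
grip_width: 55.3
finger_force: 0.0
time: 8.3
tool_pos: [597.2, 43.7, 260.1]
tcp_rot: [3.136, -0.001, 1.302]
contact_force: [-0.1, -0.4, -0.5]
grip_width: 54.9
finger_force: 0.0
```

```bash
python3 -m creep '0.0072 0.026 0 0 0 0 60;0.0073 0.0261 0 0 0 0 60;0.0073 0.0261 0 0 0 0 60;0.0073 0.0261 0 0 0 0 60;0.0073 0.0261 0 0 0 0 60;0 0 0 0 0 0 60;0 0 0 0 0 0 60;0 0 0 0 0 0 60'
python3 - <<'E'
from h import *
s=viewer.capture('scene')[:,:,::-1]; a=crop(s,215,150,120,100,6)
o=readout.get_obs();p=o['tool_pos'];print(p,o['tcp_rot'])
for q in([596.5,43.8,50],[596.5,43.8,116],[632.7,174.1,173],[632.7,174.1,139],p-[0,0,66]):
    uv=proj('scene',q)[0];cv2.drawMarker(a,tuple(int(v) for v in((uv-[215,150])*6+3)),(0,255,255),0,12)
cv2.imwrite('pics/c6.png',a)
E
```

```text
time: 8.97
tool_pos: [632.2, 173.7, 255.7]
tcp_rot: [-3.14, 0.001, 1.302]
contact_force: [-0.1, -0.7, 0.4]
grip_width: 55.0
finger_force: 0.0
[632.33107623 173.24939018 256.06822337] [-3.14022676e+00  1.11854243e-03  1.30123658e+00]
```

View pics/c6.png

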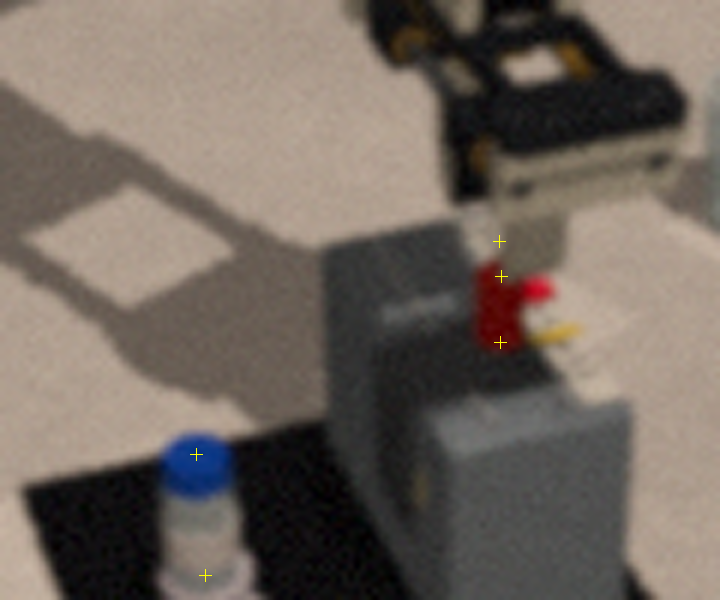

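The vial stands upright on the pedestal, with its cap at c6 (196,462) and the foot marker in the middle of the disc. The knob at (500,305) is directly below the gripper. I'm descending and gripping.

```bash
python3 -m creep '0.0003 0.0005 -0.02 0 0 0 60;0 0 -0.0195 0 0 0 60;0 0 -0.01 0 0 0 60;0 0 0 0 0 0 60;0 0 0 0 0 0 60'; python3 -m creep '0 0 0 0 0 0 40;0 0 0 0 0 0 20;0 0 0 0 0 0 10;0 0 0 0 0 0 10;0 0 0 0 0 0 10;0 0 0 0 0 0 10;0 0 0 0 0 0 10;0 0 0 0 0 0 10'
```

```text
time: 9.43
tool_pos: [633.0, 173.8, 207.2]
tcp_rot: [-3.141, 0.0, 1.301]
contact_force: [0.5, 0.2, 0.3]
grip_width: 55.3
finger_force: 0.0
time: 10.1
tool_pos: [632.2, 175.0, 207.7]
tcp_rot: [-3.14, 0.0, 1.302]
contact_force: [-4.8, 0.6, 4.3]
grip_width: 21.1
finger_force: 30.0
```

```bash
python3 -m creep '-0.0046 0.0013 0 0 0 0 10;-0.0046 0.0013 0 0 0 0 10;-0.0046 0.0013 0 0 0 0 10;-0.0046 0.0013 0 0 0 0 10;-0.0046 0.0013 0 0 0 0 10;-0.0046 0.0013 0 0 0 0 10;-0.0046 0.0013 0 0 0 0 10;-0.0046 0.001 0 0 0 0 10'; python3 -m creep '0 0 0 0 0 0 10;0 0 0 0 0 0 10;0 0 0 0 0 0 10'
python3 - <<'E'
from h import *
s=viewer.capture('scene')[:,:,::-1];t=viewer.capture('top')[:,:,::-1]
cv2.imwrite('pics/s7.png',s);cv2.imwrite('pics/t7.png',t)
print(readout.get_obs()['tool_pos'])
cv2.imwrite('pics/c7.png',np.hstack([crop(s,280,170,40,50,10),crop(t,235,175,40,50,10)]))
E
```

```text
time: 10.77
tool_pos: [596.7, 184.7, 207.7]
tcp_rot: [3.139, -0.001, 1.302]
contact_force: [6.7, -0.5, -1.0]
grip_width: 21.3
finger_force: 30.0
time: 11.02
tool_pos: [596.8, 184.7, 207.7]
tcp_rot: [3.139, -0.001, 1.302]
contact_force: [5.3, -1.5, -0.5]
grip_width: 21.3
finger_force: 30.0
[596.86234008 184.65972192 207.66529383]
```

View pics/c7.png

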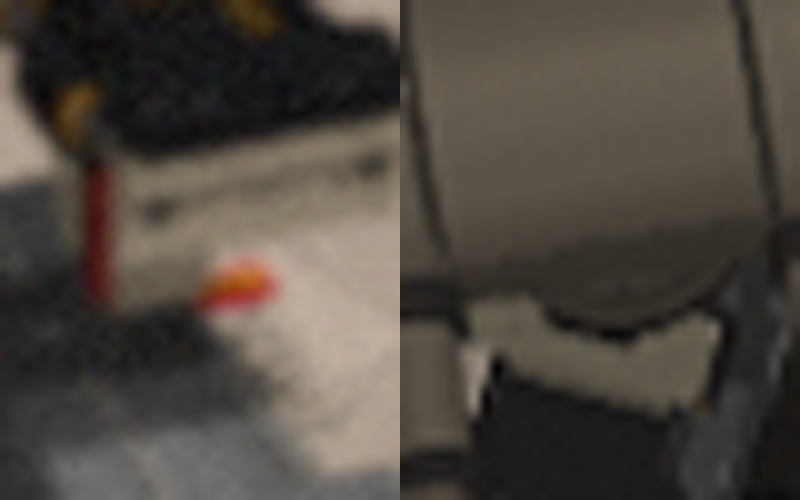

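Run:
```python
from h import *
p=[581.7,120.7,-.269]
W=lambda L:R.from_euler('z',p[2]).apply(np.atleast_2d(L).astype(float))+[p[0],p[1],0]
print('ptr tri',tri([306.37,205.47],[255.46,191.08]))
for z in(127,130,133,136): print(z,proj('scene',W([35,96,z])),proj('top',W([35,96,z])))
T=lambda q:R.from_euler('z',-p[2]).apply(np.array(q)-[p[0],p[1],0]).round(1)
# mark from current scene: red/yellow region
s=cv2.imread('pics/s7.png');x,y=296,190;c=s[y:y+16,x:x+16].astype(int)
b,g,r=c[...,0],c[...,1],c[...,2]
red=(r-b>60); yel=red&(g-b>35)
for n,m in(('all',red),('yel',yel),('redonly',red&~yel)):
    v,u=np.nonzero(m);print(n,len(u),u.mean()+x,v.mean()+y,u.min()+x,u.max()+x,v.min()+y,v.max()+y)
for k in range(4,15): print(k+y,' '.join(f'{r[k,j]:3d}/{g[k,j]:3d}/{b[k,j]:3d}' for j in range(2,14)))
for mx in(-5,-8,-11):
  print(mx,proj('scene',W([[mx+6,86,126],[mx+6,106,126],[mx-6,106,126],[mx-6,86,126],[mx,96,126]])).round(1).tolist())
for px in(2,-2,-6): print('ptr',px,proj('scene',W([[px,84,131],[px,108,131],[px,96,131]])).round(1).tolist())
```

```text
ptr tri (array([638.20668829, 197.8565449 , 135.96135635]), array([ 0.22013749, -0.03188118,  0.24202832,  0.16622589]))
127 [[309.03330533 207.97276254]] [[254.07114047 190.87413995]]
130 [[309.06586668 207.02282016]] [[254.01777513 190.72524317]]
133 [[309.09853535 206.06974662]] [[253.9641795  190.57570384]]
136 [[309.13131188 205.11352642]] [[253.91035208 190.4255178 ]]
all 31 303.7741935483871 198.09677419354838 300 307 196 200
yel 8 303.375 197.625 301 305 197 198
redonly 23 303.9130434782609 198.26086956521738 300 307 196 200
194 132/120/103 125/119/ 97 134/125/104 144/131/113 154/140/126 152/138/121 155/141/124 162/145/128 167/152/136 173/155/138 167/150/135 170/151/139
195 123/114/ 94 120/111/ 94 126/116/101 143/129/112 170/149/133 173/146/130 176/141/128 183/148/135 185/157/140 186/166/152 181/162/147 175/156/142
196 111/101/ 87 105/ 98/ 81 126/110/ 95 155/130/111 181/140/121 190/133/115 187/122/101 191/130/104 195/148/124 193/161/143 188/168/151 182/162/150
197 100/ 91/ 76 103/ 91/ 77 124/ 99/ 80 144/106/ 79 170/105/ 75 181/108/ 64 187/113/ 60 186/111/ 58 191/120/ 89 194/1
[... 786 characters left out ...]
  38/ 38/ 36  51/ 47/ 48  81/ 74/ 69 109/ 99/ 91 126/113/103 138/125/110 148/136/123 151/140/125 153/141/125 170/154/140 176/162/144
204  38/ 34/ 32  31/ 30/ 31  40/ 37/ 37  55/ 54/ 50  80/ 74/ 69  92/ 91/ 80 123/112/100 149/136/120 155/143/127 154/142/126 159/147/130 169/154/139
-5 [[300.4, 202.0], [307.5, 200.5], [305.7, 198.1], [298.7, 199.6], [303.1, 200.1]]
-8 [[300.0, 201.4], [307.0, 199.9], [305.3, 197.5], [298.3, 199.0], [302.7, 199.5]]
-11 [[299.6, 200.8], [306.6, 199.3], [304.9, 196.9], [297.9, 198.4], [302.2, 198.9]]
ptr 2 [[299.9, 200.8], [308.4, 199.0], [304.2, 199.9]]
ptr -2 [[299.3, 200.0], [307.8, 198.2], [303.6, 199.1]]
ptr -6 [[298.8, 199.2], [307.2, 197.4], [303.0, 198.3]]
```

Run:
```python
from h import *
p=[581.7,120.7,-.269]
T=lambda q:R.from_euler('z',-p[2]).apply(np.array(q)-[p[0],p[1],0]).round(1)
W=lambda L:R.from_euler('z',p[2]).apply(np.atleast_2d(L).astype(float))+[p[0],p[1],0]
t=cv2.imread('pics/top0.png').astype(float)
def wc(box,f):
    x,y,w,h=box;c=t[y:y+h,x:x+w];m=f(c[...,0],c[...,1],c[...,2]);m=np.clip(m-15,0,None);Y,X=np.mgrid[y:y+h,x:x+w]
    print(m.astype(int)); return np.array([(m*X).sum(),(m*Y).sum()])/m.sum()
u=wc((244,197,13,12),lambda b,g,r:r-np.maximum(g,b)-6);print('mark',u,T(onz('top',u,126)))
u=wc((250,187,9,8),lambda b,g,r:np.minimum(r,g)-b-10);print('ptr',u,T(onz('top',u,131)))
u=wc((258,186,10,12),lambda b,g,r:r-np.maximum(g,b)-6);print('knob',u,T(onz('top',u,165)))
# scene0 mark, residual occlusion
s=cv2.imread('pics/scene0.png').astype(int)
for v in range(192,203): print(v,' '.join('%3d'%(s[v,k,2]-s[v,k,1]) for k in range(293,312)))
s=cv2.imread('pics/s7.png').astype(int);print()
for v in range(192,203): print(v,' '.join('%3d'%(s[v,k,2]-s[v,k,1]) for k in range(293,312)))
```

```text
[[  0   0   0   0   0   0   0   0   0   0   0   0   0]
 [  0   0   0   0   0   0   0   0   0   0   0   0   0]
 [  0   0   0   0   0   0   0   0   0   0   0   0   0]
 [  0   0   0   0   0   0   0   0   0   0   0   0   0]
 [  0   0   0   0  48  58  51  19  19   0   0   0   0]
 [  0   0   0  12  98 105 100  89  86  50   0   0   0]
 [  0   0   0  28 114 103 100 100 103  83   0   0   0]
 [  0   0   0   3  61  62  90  98 106  62   0   0   0]
 [  0   0   0   0   0   0  22  27  62  26   0   0   0]
 [  0   0   0   0   0   0   0   0   0   0   0   0   0]
 [  0   0   0   0   0   0   0   0   0   0   0   0   0]
 [  0   0   0   0   0   0   0   0   0   0   0   0   0]]
mark [250.32695214 202.91234257] [ -8.   96.7 126. ]
[[ 0  0  0  0  0  0  0  0  0]
 [ 0  0  0  0  0  0  0  0  0]
 [ 0  0  0  0  0  0  0  0  0]
 [ 0  0  6 20 21  9  0  0  0]
 [ 0  0  5 35 53 51 43 27 21]
 [ 0  0  0  0  0  9 25 53 48]
 [ 0  0  0  0  0  0  0  0  0]
 [ 0  0  0  0  0  0  0  0  0]]
ptr [255.51173709 191.18544601] [ 34.7  90.6 131. ]
[[ 0  0  0  0  0  0  0  0  0  0]
 [ 0  0  0  0  0  0  0  0  0  0]
 [ 0  0  0  6 22 16  0  0  
[... 1417 characters left out ...]
  11  12   6   9  13  14  14  14  17  15  18  17  19  14  18
195  15  10   6  12  11   9   9  10  14  21  27  35  35  28  20  19  19  15  18
196   8  10  11  12   8  10   7  16  25  41  57  65  61  47  32  20  20  21  18
197  11   7   8   9   9   9  12  25  38  65  73  74  75  71  48  26  18  19  16
198  10  10  10   7   8  10  18  31  53  67  79  79  90  88  62  28  21  19  18
199   7   7   9   9  11  10  29  49  75  91 100 101  96  78  50  27  19  18  18
200   8   8   5   7   1   9  31  54  70  77  81  70  58  41  26  22  15  15  18
201   3   4   0   0   3   6  11  28  34  37  34  27  25  16  18  16  16  15  18
202  -1   1   1   0  -1   0   3   9  14  14  14  17  13  13  15  14  18  17  17
```

The red mark at c7 (240,285) has the yellow pointer over its rear half. The scene camera's parallax and the top-view mark position (stand x about -9, so a total pull of about 44 mm) agree that roughly 7 mm more is needed.

```bash
python3 -m creep '-0.0035 0.001 0 0 0 0 10;-0.0035 0.001 0 0 0 0 10;0 0 0 0 0 0 10;0 0 0 0 0 0 10;0 0 0 0 0 0 10;0 0 0 0 0 0 10'
python3 - <<'E'
from h import *
s=viewer.capture('scene')[:,:,::-1];cv2.imwrite('pics/s8.png',s)
o=readout.get_obs();p=o['tool_pos'];print(p,o['contact_force'],o['finger_force'],'pull',(632.2-p[0])*.964+(p[1]-175)*.266)
cv2.imwrite('pics/c8.png',np.hstack([crop(s,285,180,35,35,12),cv2.resize(crop(s,225,200,40,60,7),(280,420))]))
E
```

```text
time: 11.62
tool_pos: [590.0, 186.5, 207.7]
tcp_rot: [3.138, -0.001, 1.302]
contact_force: [7.3, -0.7, -0.2]
grip_width: 21.4
finger_force: 30.0
[590.03231277 186.53785555 207.66966524] [ 6.79881841 -1.40256861 -0.20445904] 30.006016194820404 pull 43.71872006693371
```

View pics/c8.png

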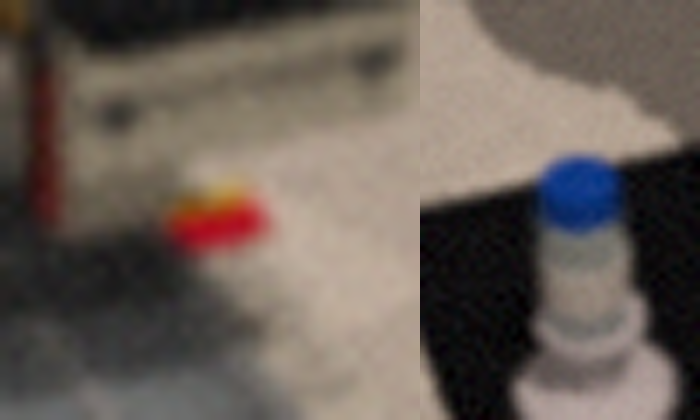

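The pointer sits at the back edge of the mark in the slanted view, as expected from its height above the scale for x ≈ 0 offset. The vial stands centred. I'm holding for 0.67 s and then handing in.

```bash
python3 -m creep '0 0 0 0 0 0 10;0 0 0 0 0 0 10;0 0 0 0 0 0 10;0 0 0 0 0 0 10;0 0 0 0 0 0 10;0 0 0 0 0 0 10;0 0 0 0 0 0 10;0 0 0 0 0 0 10'; python3 -c "
from plant import order
print(order.close_job())"
```

```text
time: 12.33
tool_pos: [590.0, 186.5, 207.7]
tcp_rot: [3.138, -0.001, 1.302]
contact_force: [6.0, -0.6, -0.1]
grip_width: 21.3
finger_force: 30.0
the job is handed in; nothing more can be done
None
```

The job is handed in, with no verdict returned: the blue vial stands released on the pedestal, and the gripper holds the shutter about 44 mm out, at my estimate of the mark (good to about 2 mm).

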